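# Hold an oil cell in the beam of a light checker

### The arm

A 7-joint arm with a two-finger parallel gripper is mounted at the origin on the work surface. World frame = base frame: x ahead of the robot, y to its left, z up, the work surface at z = 0. Lengths are in m, angles in rad, forces in N, time in s.
With the tool pointing down it reaches from about 0.425 to 0.95 m from the base axis. Payload 4.7 kg.
Tool frame: the origin (TCP) lies at the very end of the fingers, on their centre line; the grasp point (between the pads) lies 19 mm behind it; z points along the fingers, y is the line along which they close (so a half turn about z gives the same grasp; the last joint's range is limited). The gripper opens to 85 mm and grips with 20 to 120 N. Pads are 22 mm wide; open, the fingers measure 114 mm over their backs; the gripper's body (76 mm by 85 mm) begins 54 mm behind the grasp point. The pads swing forward as they close: fully open they stand 13 mm farther back than shut.
Start: joints at [1.26, 0.469, -0.049, 1.532, 0.024, 1.141, -0.082], TCP at [0.188, -0.648, 0.231] pointing down, gripper open.
Joint ranges: [-2.59, 2.59], [-0.33, 1.99], [-1.39, 1.29], [0.1, 2.45], [-1.04, 4.18], [0.21, 1.99], [-2.66, 2.66]. Speed limits (rad/s): [2.57, 2.57, 3.14, 3.14, 3.14, 3.14, 3.14].

### API

Orientations are given as a unit quaternion [w, x, y, z].
In Python, from plant import ctrl, command_gripper, vision, spotter gives the robot as it stands. Calls block until the motion is done:
- ctrl.move_pose(position, orientation): joint-space move of the TCP to a pose.
- ctrl.move_l(position, attitude=None, vel=0.15): straight line of the TCP; attitude=None keeps the orientation; vel is the mean speed in m/s.
- ctrl.move_j(angles): joint-space move.
- command_gripper(opening, newtons=None): finger opening in m; newtons is the grip in N (None keeps the last); returns when the fingers have stopped.
- ctrl.wait(seconds).
- ctrl.inverse_kinematics(position, orientation): joint angles nearest the present ones, or None.
- ctrl.observe(): the state.
- vision.snapshot(name): name is "scene" or "top"; returns a dict with "frame" (384x512x3 uint8, red, green, blue), "depth" (384x512 float32, m along the optical axis (not along the pixel's ray), 0 where there is no reading), "mtx" (3x3 intrinsics, pixels), "rvec" (rotation vector, rad) and "tvec" (3), from world to camera coordinates, as OpenCV has them. Camera axes: x right, y down, z forward; pixel columns grow to the right and rows downward; lengths in m; the calibration is good to about 2 mm. A picture is of the moment at which its call begins.
A pose or a line that the arm cannot do raises ctrl.MotionError and nothing moves.
- ctrl.finish_job(): hands the job in; it is judged then, once.
Trained networks look in the newest picture that a camera, given by its name, has taken for a name from the list of things; names that differ only in an ending like _2 or _b are one class to them, and where a whole thing is asked for, a point or a joint stands for the part that bears it (a point fixed in the world has none). Each returns a list of dicts, best first, with "score" (0 to 1); they miss things now and then, are a little off and sometimes report something else, mostly with a low value. They report only what shows in the picture. A call takes as long as a camera call. They do not tell look-alikes from the thing itself.
- spotter.boxes_of(camera, query): "point" ([x, y, z] in m, in the coordinates of the camera as it stood for that picture, good to about 4 mm: the middle of the surface that is visible of it).
The state is a dict: "clock": time; "qpos": joint angles; "joint_velocities": joint speeds; "tau": joint torques, N m; "eef_pos": TCP position; "orientation": TCP orientation; "force": force on the tool from outside, world axes, zero at the start; "moment": the same for the moment, N m; "grip_width": finger opening in m; "gripper_force": force on a finger pad.
Only numpy, scipy, OpenCV 4.12 (cv2) and the standard library are available. Lean on these libraries where they do the work, as an engineer would, in place of code of your own. Each camera call takes 0.05 s, during which the arm holds its last target. There are 200 camera calls.

### The job

On this watchmaker's bench the light checker's filter slide has been loaded but still sticks out of the lamp head: first push it fully home. Then take the flat-sided glass cell out of its stand, gripping it by its two broad frosted faces only (never by the small clear ends or the stopper), and hold it upright and still in mid-air midway between the lamp lens and the sensor, at their height and centred on them, turned so that the beam passes straight in at one clear end and out at the other. Finish while still holding it there, with the slide still shut, the cell touching nothing but the fingers, never tipped over on the way, and everything else on the bench left where it stands.

Things in the scene. Friction and masses are not known exactly. Their poses are not given: they have to be found in the camera images.
- checker: Fixed light checker: grey base 110 (x) x 260 (y) x 20 mm; origin under its centre, on the bench, z up. Two white heads rise to 105 mm: lamp head 80 x 80 mm at y = +80 mm, sensor head 70 x 50 mm (x, y) at y = -65 mm. On their inner faces are round lens snouts, 26 mm across, 6 mm long, with a 68 mm gap. The beam runs along y, 75 mm above the bench. The slide comes out of the lamp head to -x.
- beam (a point): Middle of the light path: on the beam, midway between lamp lens and sensor, 75 mm above the bench. Axes as the checker's (beam along y).
- slide (a joint): Filter slide in the lamp head, in m: 0 = fully home, up to 0.045 = pulled out towards the checker's -x. It starts 0.022 to 0.042 out, slides against about 1.5 N of friction, stays where it is left and meets a hard stop at 0.
- slide_tab (a point): Centre of the front face of the slide's aluminium push plate (34 mm wide along y, 42 mm high, 8 mm thick), 70 mm above the bench; moves with the slide. With the slide home it stands 9 mm in front of the lamp head's front face. Push along the checker's +x.
- cell: Loose upright glass cell 24 (its x) x 14 (y) x 46 mm high, plus an 8 mm stopper; 25 to 50 g. Origin: centre of its underside, z up. The broad whitish frosted faces (24 x 46) face its +y and -y: grip across 14 mm along y. The clear ends face +x and -x; light passes along x, either way. It starts in its stand, x along the stand's x, underside 10 mm above the bench, 34 mm of glass above the stand.
- cell_mid (a point): Middle of the glass of the cell: 23 mm above the cell's underside, on its centre line.
- clear_ends: The two clear polished end windows of the cell (10 mm wide, 42 mm high, facing the cell's +x and -x), which the fingers must not touch. Origin and axes as the cell's.
- stopper: White stopper on the cell's top, 16 (x) x 8 (y) x 8 mm high, from 46 to 54 mm above the cell's underside; not to be gripped. Origin and axes as the cell's.
- stand: Grey plastic stand of the cell, fixed: 60 (x) x 50 (y) x 22 mm high, with an oblong socket 12 mm deep (1.5 mm play all round). Origin: centre of its underside. Another stand of the same size has a round socket with the round vial.
- vial: Bystander: round glass vial 24 mm across, 55 mm high, in the other stand. Origin: centre of its underside. Leave alone.
- cup_a: Bystander: small lidded round cup, 44 mm across, 22 mm high. Leave alone.
- cup_b: Bystander: small lidded round cup, 44 mm across, 22 mm high. Leave alone.
- tin: Bystander: flat black round tin, 76 mm across, 24 mm high. Leave alone.
- loupe: Bystander: black eye loupe, 34 mm across, 30 mm high. Leave alone.
- tweezers: Bystander: steel tweezers lying on the black mat, 125 mm long, 8 mm high. Leave alone.
- driver: Bystander: small screwdriver lying on the black mat, 120 mm long. Leave alone.
Mind the look-alikes: they are no part of the job. There is more than one size of the cell; the one meant has the size given above.

How it is judged:
On the way, in this order (a step that is already met when the one before it is completed fails the run):
1. the filter slide is pushed fully home while the cell still stands in its stand (value of joint slide below 0.003 m and z of cell_mid in the frame of stand below 0.045 m), for 0.2 s.
2. the cell is lifted clear out of its stand in the fingers (z of cell_mid in the frame of stand above 0.055 m and contact force between the fingers and cell above 1 N), for 0.2 s.
At the end, for the whole second after the job is handed in: Slide home within 3 mm; cell held by the fingers in mid-air, at rest, clear of the checker, upright and square to the beam within 0.15 rad, its middle within 5 mm of the beam sideways, 10 mm in height and 15 mm of midway along it (value of joint slide below 0.003 m and x of cell_mid in the frame of beam between -0.005 and 0.005 m and y of cell_mid in the frame of beam between -0.015 and 0.015 m and z of cell_mid in the frame of beam between -0.01 and 0.01 m and angle between the x axis of cell and the y axis of checker, either way round below 0.15 rad and angle between cell's own z axis and vertical below 0.15 rad and linear speed of cell below 0.02 m/s and contact force between the fingers and cell above 1 N and contact force between cell and checker below 0.1 N); the arm keeps its last pose, push and grip.
It fails at once if the fingers press on a clear end of the cell (contact force between the fingers and clear_ends above 0.5 N).
It fails at once if the fingers press on the stopper (contact force between the fingers and stopper above 0.5 N).
It fails at once if the cell is tipped over (angle between cell's own z axis and vertical above 0.7 rad).
It fails at once if a bystander is moved by more than 20 mm (distance of any of vial, cup_a, cup_b, tin, loupe, tweezers, driver from where it was at the start of the episode above 0.02 m).
It also fails if it takes over 48 s, if anything falls off the work surface, if the arm or the gripper's body presses on something with over 40 N, if the wrist force passes 120 N, or if a joint passes its speed limit or range.

## Working session

There is one attempt and no reset: what is moved stays moved. The work goes in short steps, each a Python script; the robot and the scene stay as the last script left them, time stands still between calls to the robot, and variables do not carry over. Pictures are saved under pics/ and viewed, at most 10 in all, crops included, and the job is handed in when it is done.

```bash
mkdir -p pics
cat > h.py <<'E'
import numpy as np, cv2
from plant import ctrl, command_gripper, vision, spotter
def snap(n):
    s=vision.snapshot(n); s['R']=cv2.Rodrigues(np.array(s['rvec'],float))[0]; s['t']=np.array(s['tvec'],float).ravel(); return s
def w(s,p): return s['R'].T@(np.array(p)-s['t'])
def cloud(s):
    d=s['depth']; v,u=np.mgrid[:d.shape[0],:d.shape[1]]; K=s['mtx']
    P=np.stack([(u-K[0,2])/K[0,0]*d,(v-K[1,2])/K[1,1]*d,d],-1)
    W=(P-s['t'])@s['R']; W[d==0]=np.nan; return W
def pix(s,p):
    return cv2.projectPoints(np.array([p],float),np.array(s['rvec'],float),s['t'],s['mtx'],None)[0].ravel()
E
python3 - <<'E'
from h import *
np.set_printoptions(precision=4,suppress=True)
for c in ("top","scene"):
    s=snap(c); cv2.imwrite(f"pics/{c}1.png",cv2.resize(s['frame'][...,::-1],(800,600)))
    for q in ("checker","slide_tab","cell","stand","vial","stopper"):
        for b in spotter.boxes_of(c,q):
            p=w(s,b['point']); print(c,q,round(b['score'],2),p,pix(s,p)*800/512)
print(ctrl.observe()['clock'])
E
```

```text
top checker 0.65 [0.5565 0.1029 0.0228] [374.9129 300.1019]
top slide_tab 0.6 [0.4791 0.165  0.0916] [344.8458 335.0631]
top cell 0.66 [ 0.5755 -0.362   0.0598] [586.4262 286.3019]
top cell 0.61 [ 0.4424 -0.2386  0.0587] [532.5291 348.4989]
top cell 0.58 [ 0.454  -0.3255  0.0495] [570.8268 342.2771]
top cell 0.43 [ 0.7169 -0.1235  0.0282] [473.7541 227.3688]
top stand 0.58 [ 0.4521 -0.3253  0.0209] [566.7585 343.0392]
top vial 0.49 [ 0.4478 -0.1485  0.0529] [490.5205 346.7773]
scene checker 0.76 [0.5769 0.0527 0.0601] [400.453  308.8163]
scene checker 0.47 [ 0.459  -0.3292  0.0454] [215.9921 407.9684]
scene slide_tab 0.55 [0.475  0.164  0.0749] [388.6347 263.787 ]
scene slide_tab 0.24 [ 0.6208 -0.2504  0.0207] [324.3238 428.2721]
scene cell 0.61 [ 0.4413 -0.2402  0.0446] [247.6412 372.9953]
scene cell 0.58 [ 0.5823 -0.3769  0.0455] [249.3029 461.3145]
scene cell 0.43 [ 0.4564 -0.3289  0.0485] [214.6744 405.9055]
scene stand 0.93 [ 0.4609 -0.336   0.0224] [216.2174 420.6142]
scene vial 0.59 [ 0.4513 -0.1542  0.0486] [284.6949 346.8065]
scene stopper 0.59 [ 0.442  -0.2425  0.0808] [243.8812 358.5484]
scene stopper 0.46 [ 0.5786 -0.372   0.0767] [246.719  444.2205]
0.7
```

View pics/top1.png

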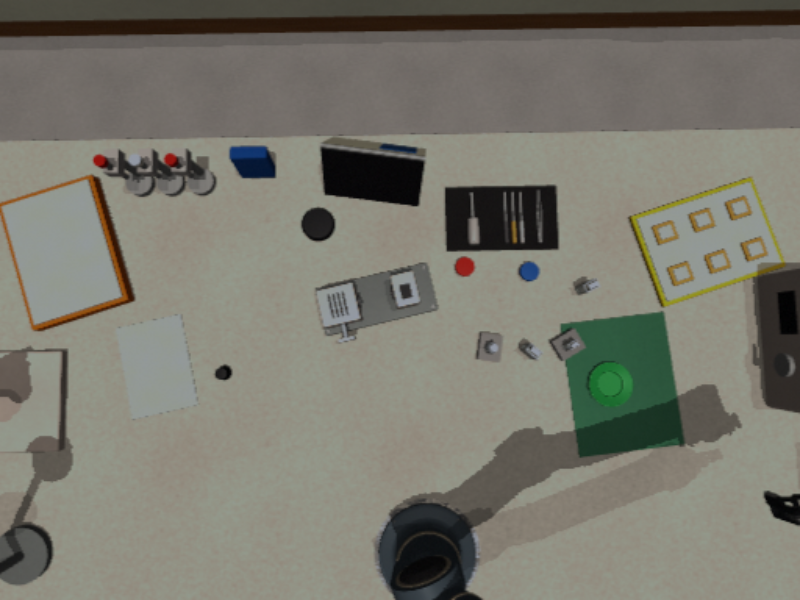

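View pics/scene1.png

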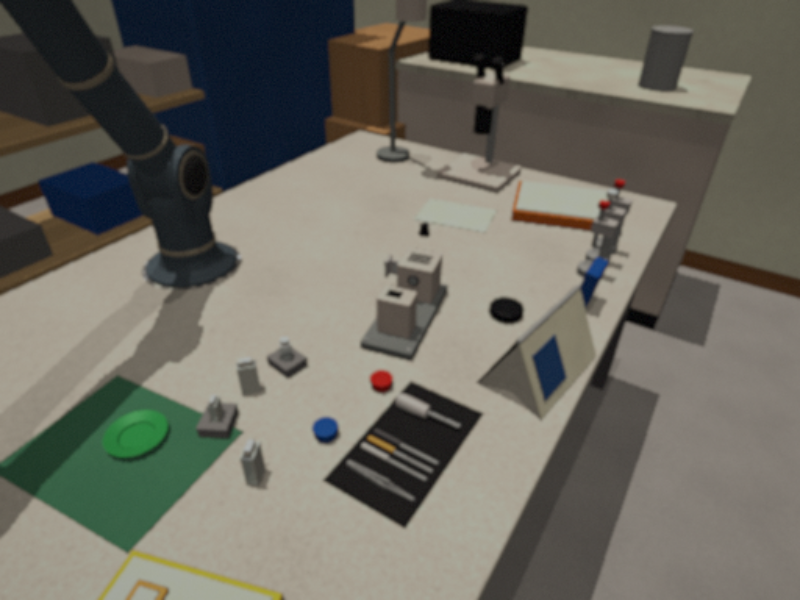

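The bench from above: the checker is at about (375,300), with its slide tab at (346,335). The stand with the flat cell is at (567,344) and the vial stand at (489,347). Loose look-alike cells stand at (529,349) and (586,286).

```bash
cat >> h.py <<'E'
def rect(W,c,r,z0,z1):
    m=(np.hypot(W[...,0]-c[0],W[...,1]-c[1])<r)&(W[...,2]>z0)&(W[...,2]<z1)
    P=W[m]
    if len(P)<4: return None
    (cx,cy),(a,b),th=cv2.minAreaRect((P[:,:2]*1000).astype(np.float32))
    return len(P),cx,cy,a,b,th,np.median(P[:,2])
E
python3 - <<'E'
from h import *
np.set_printoptions(precision=3,suppress=True)
ims=[]
for c in ("top","scene"):
    s=snap(c); W=cloud(s); np.save(f"{c}.npy",W)
    for n,cc,r,a,b in (("base",(.56,.10),.16,.014,.027),("heads",(.56,.1),.16,.098,.112),("lamp",(.52,.18),.075,.098,.112),("sens",(.59,.05),.06,.098,.112),("tab",(.478,.165),.03,.08,.096),
      ("stand",(.454,-.327),.045,.015,.028),("celltop",(.454,-.327),.03,.035,.075),("lookA",(.442,-.24),.03,.02,.09),("lookB",(.577,-.367),.03,.02,.09)):
        print(c,n,np.round(rect(W,cc,r,a,b) or 0,1), )
    for p,h in (((.454,-.327,.03),22),((.54,.11,.06),45)):
        u=pix(s,p).astype(int); k=s['frame'][max(0,u[1]-h):u[1]+h,u[0]-h:u[0]+h]
        ims.append(cv2.resize(k[...,::-1],(400,300) if 0 else (300,300),interpolation=cv2.INTER_CUBIC)); print(c,p,u)
    x=W[(np.hypot(W[...,0]-.454,W[...,1]+.327)<.03)&(W[...,2]>.03)]; print(x.round(3))
cv2.imwrite("pics/c1.png",np.vstack([np.hstack(ims[:2]),np.hstack(ims[2:])]))
E
```

```text
top base [1265.   561.2   99.7  110.2  260.    12.3    0. ]
top heads [910.  557.8 114.2  80.1 210.2  12.2   0.1]
top lamp [589.  544.1 177.7  80.   80.2  12.6   0.1]
top sens [319.  574.7  36.   69.9  49.9  12.    0.1]
top tab [ 47.  486.4 165.1  37.5  33.1  13.9   0.1]
top stand [ 207.   450.5 -328.5   50.7   60.9   29.3    0. ]
top celltop [  43.   451.1 -328.5   14.    25.9   26.2    0.1]
top lookA [  84.   437.4 -239.6   33.7   20.2   46.7    0.1]
top lookB [  88.   578.7 -371.5   19.1   36.9   26.4    0.1]
top (0.454, -0.327, 0.03) [364 219]
top (0.54, 0.11, 0.06) [237 196]
[[ 0.461 -0.333  0.036]
 [ 0.461 -0.334  0.041]
 [ 0.461 -0.335  0.05 ]
 [ 0.461 -0.337  0.055]
 [ 0.458 -0.327  0.031]
 [ 0.458 -0.326  0.045]
 [ 0.458 -0.328  0.049]
 [ 0.458 -0.33   0.055]
 [ 0.457 -0.337  0.042]
 [ 0.458 -0.333  0.066]
 [ 0.454 -0.321  0.038]
 [ 0.454 -0.321  0.049]
 [ 0.454 -0.322  0.058]
 [ 0.454 -0.326  0.067]
 [ 0.454 -0.33   0.063]
 [ 0.454 -0.334  0.063]
 [ 0.454 -0.341  0.052]
 [ 0.451 -0.314  0.036]
 [ 0.451 -0.314  0.049]
 [ 0.451 -0.315  0.058]
 [ 0.451 -0.32   0.053]
 [ 0.451 
[... 3158 characters left out ...]
35]
 [ 0.452 -0.34   0.044]
 [ 0.453 -0.338  0.043]
 [ 0.456 -0.337  0.044]
 [ 0.458 -0.336  0.044]
 [ 0.461 -0.335  0.045]
 [ 0.462 -0.333  0.043]
 [ 0.459 -0.329  0.038]
 [ 0.458 -0.325  0.034]
 [ 0.451 -0.341  0.041]
 [ 0.452 -0.339  0.039]
 [ 0.455 -0.338  0.04 ]
 [ 0.457 -0.336  0.04 ]
 [ 0.463 -0.338  0.045]
 [ 0.462 -0.334  0.04 ]
 [ 0.46  -0.33   0.035]
 [ 0.457 -0.325  0.03 ]
 [ 0.452 -0.342  0.039]
 [ 0.452 -0.339  0.035]
 [ 0.454 -0.338  0.036]
 [ 0.457 -0.337  0.036]
 [ 0.459 -0.336  0.037]
 [ 0.46  -0.333  0.035]
 [ 0.46  -0.33   0.032]
 [ 0.45  -0.339  0.03 ]
 [ 0.454 -0.339  0.033]
 [ 0.456 -0.337  0.033]
 [ 0.458 -0.336  0.033]
 [ 0.46  -0.334  0.032]
 [ 0.461 -0.332  0.031]]
```

View pics/c1.png

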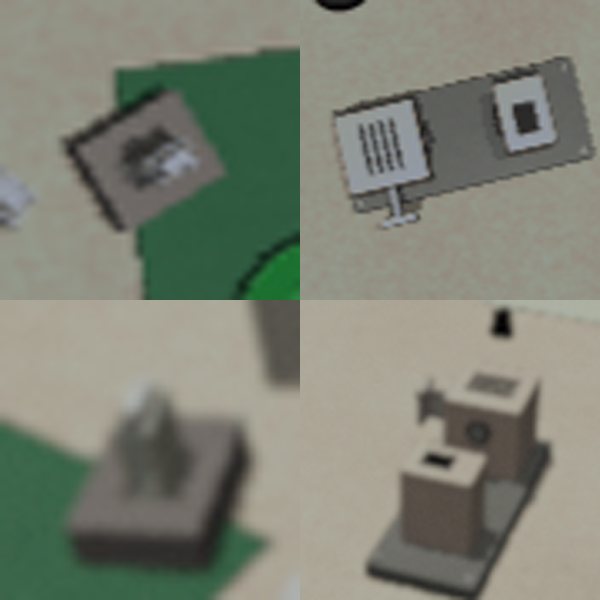

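The stand holds the 24×14 cell at about (0.451, -0.328), with its gripping direction at about 29°. The checker origin is about (0.561, 0.099) at yaw 12.2°, and the slide is roughly 29 mm out. I'll push it home now.

```bash
cat >> h.py <<'E'
from scipy.spatial.transform import Rotation as Rot
O=np.array([.5611,.0992,0]); A=np.radians(12.2)
ex=np.array([np.cos(A),np.sin(A),0]); ey=np.array([-np.sin(A),np.cos(A),0]); ez=np.array([0,0,1.])
def C(x,y,z): return list(O+x*ex+y*ey+z*ez)
def down(deg):
    a=np.radians(deg); y=np.array([np.cos(a),np.sin(a),0]); z=-ez
    q=Rot.from_matrix(np.stack([np.cross(y,z),y,z],1)).as_quat(); return [q[3],q[0],q[1],q[2]]
E
python3 - <<'E'
from h import *
np.set_printoptions(precision=3,suppress=True)
o=ctrl.observe(); print(o['orientation'],o['force'])
best=min((102.2,-77.8),key=lambda d:abs(ctrl.inverse_kinematics(C(-.11,.08,.2),down(d))[6]-o['qpos'][6]) if ctrl.inverse_kinematics(C(-.11,.08,.2),down(d)) is not None else 9)
q=down(best); print(best)
command_gripper(0.0,20)
ctrl.move_pose(C(-.11,.08,.18),q)
ctrl.move_l(C(-.11,.08,.06),q)
f0=np.array(ctrl.observe()['force'])
ctrl.move_l(C(-.075,.08,.06),q,vel=.06)
for x in np.arange(-.072,-.045,.002):
    ctrl.move_l(C(x,.08,.06),q,vel=.03); ctrl.wait(.05)
    o=ctrl.observe(); f=(np.array(o['force'])-f0)@ex; p=(np.array(o['eef_pos'])-O)@ex
    print(round(x,3),round(p,4),round(f,2),round(o['clock'],2))
    if abs(f)>12: break
ctrl.move_l(C(-.1,.08,.06),q); ctrl.move_l(C(-.1,.08,.16),q,vel=.25)
W=cloud(snap("top")); P=W[(np.abs(W[...,2]-.07)<.03)]; L=(P-O); x,y=L@ex,L@ey
m=(np.abs(y-.08)<.025)&(x<-.043)&(x>-.11); print(np.c_[x,y,P[:,2]][m][:40]); print(ctrl.observe()['clock'])
E
```

```text
[0.   0.99 0.14 0.  ] [-0.08   0.253  0.515]
102.2
-0.072 -0.072 0.62 6.51
-0.07 -0.07 0.0 6.81
-0.068 -0.0678 -0.27 7.11
-0.066 -0.0658 0.02 7.41
-0.064 -0.0637 0.15 7.71
-0.062 -0.0618 0.35 8.01
-0.06 -0.0598 0.28 8.31
-0.058 -0.0592 -5.53 8.61
-0.056 -0.0592 -9.48 8.91
-0.054 -0.0592 -14.33 9.21
[[-0.043  0.072  0.091]
 [-0.044  0.069  0.093]
 [-0.045  0.065  0.093]
 [-0.045  0.063  0.078]
 [-0.047  0.073  0.093]
 [-0.047  0.07   0.09 ]
 [-0.048  0.066  0.092]
 [-0.048  0.064  0.081]
 [-0.049  0.073  0.054]]
10.2667
```

The slide met its stop at the expected place, with the tab front at about -49 mm. Next I'll grasp and lift the cell.

Run:
```python
from h import *
np.set_printoptions(precision=3,suppress=True)
c=np.array([.4515,-.328,0]); g=29.
for k in (0,180):
    a=ctrl.inverse_kinematics(list(c+ez*.026),down(g+k)); b=ctrl.inverse_kinematics(C(0,0,.067),down(12.2+k)); print(k,a,b)
    if a is not None and b is not None: K=k; break
q=down(g+K)
command_gripper(.05,30)
ctrl.move_pose(list(c+ez*.16),q)
ctrl.move_l(list(c+ez*.0265),q,vel=.1)
print(ctrl.observe()['eef_pos'],ctrl.observe()['force'])
command_gripper(0.0,30)
o=ctrl.observe(); print(o['grip_width'],o['gripper_force'],o['force'],o['eef_pos'])
ctrl.move_l(list(c+ez*.15),q,vel=.08); ctrl.wait(.3)
o=ctrl.observe(); print(o['grip_width'],o['gripper_force'],o['force'],o['clock'],K)
s=snap("scene"); u=pix(s,list(c+ez*.14)).astype(int); h=50
k=s['frame'][u[1]-h:u[1]+h,max(0,u[0]-h):u[0]+h]
cv2.imwrite("pics/lift.png",cv2.resize(k[...,::-1],(600,600),interpolation=cv2.INTER_CUBIC))
```

```text
0 [ 1.036  0.637 -0.644  1.953  0.56   0.737  0.564] [ 0.133  0.549 -0.505  1.911  0.369  0.774 -0.364]
[ 0.452 -0.328  0.027] [-0.606  0.457  0.062]
0.013528777650871219 31.471025347709656 [-1.92  -0.477  3.372] [ 0.452 -0.328  0.027]
0.013794694856686133 31.155030727386475 [ 0.09  -0.451  0.15 ] 16.45 0
```

View pics/lift.png

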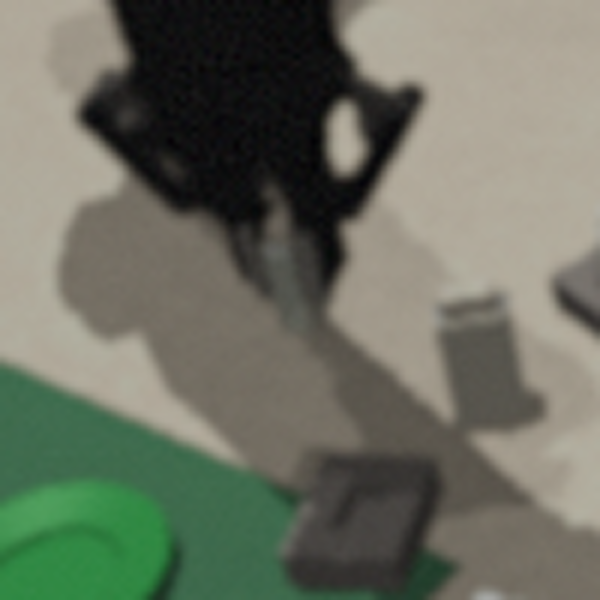

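The crop shows the stand empty at about (365,520). The cell is upright between the pads at about (285,265), with its clear end facing the camera. I'll carry it to the beam.

Run:
```python
from h import *
np.set_printoptions(precision=4,suppress=True)
q=down(12.2)
p=np.array(ctrl.observe()['eef_pos']); p[2]=.22
ctrl.move_l(list(p),vel=.15)
ctrl.move_pose(C(0,0,.22),q)
s=snap("scene"); W=cloud(s); L=W-O; x,y,z=L@ex,L@ey,W[...,2]
m=(np.abs(x)<.02)&(np.abs(y)<.02)&(z>.195)&(z<.222); print(m.sum()); print(np.c_[x,y,z][m] if 0 else np.stack([x[m],y[m],z[m]],1)[::3])
ctrl.move_l(C(0,0,.0685),q,vel=.08); ctrl.wait(.4)
o=ctrl.observe(); print(o['eef_pos'],o['grip_width'],o['gripper_force'],o['force'],o['clock'])
ims=[]
for c in("scene","top"):
    s=snap(c); W=cloud(s); L=W-O; x,y,z=L@ex,L@ey,W[...,2]
    m=(np.abs(x)<.016)&(np.abs(y)<.025)&(z>.03)&(z<.068); P=np.stack([x[m],y[m],z[m]],1)
    if c=="scene": print(P[np.argsort(P[:,2])][:60:2])
    for b in spotter.boxes_of(c,"cell"): print(c,b['score'],w(s,b['point']))
    mm=(np.abs(y-.08)<.012)&(x<-.043)&(x>-.1)&(z>.05)&(z<.097); print("tab front",x[mm].min() if mm.any() else None)
    u=pix(s,C(0,0,.075)).astype(int); h=35
    ims.append(cv2.resize(s['frame'][u[1]-h:u[1]+h,u[0]-h:u[0]+h,::-1],(400,400),interpolation=cv2.INTER_CUBIC))
cv2.imwrite("pics/fin.png",np.hstack(ims))
```

```text
35
[[-0.0119 -0.0091  0.221 ]
 [-0.0017 -0.011   0.2205]
 [-0.0078 -0.0115  0.2162]
 [ 0.0015 -0.0109  0.2177]
 [ 0.0053  0.0061  0.2099]
 [-0.0009 -0.0129  0.2149]
 [ 0.0057 -0.0042  0.2118]
 [-0.0041 -0.0127  0.2107]
 [ 0.005  -0.0113  0.2119]
 [-0.0046 -0.011   0.2064]
 [ 0.0056 -0.0131  0.2095]
 [ 0.0017 -0.0107  0.204 ]]
[0.5611 0.0992 0.0685] 0.013830683059710453 31.10725164413452 [-0.5383  0.1455 -0.3868] 21.225
[]
scene 0.65 [ 0.4426 -0.2403  0.0442]
scene 0.62 [ 0.5842 -0.3772  0.0459]
tab front None
top 0.66 [ 0.4414 -0.2401  0.0621]
top 0.53 [ 0.5746 -0.36    0.0618]
tab front -0.049117711375974524
```

View pics/fin.png

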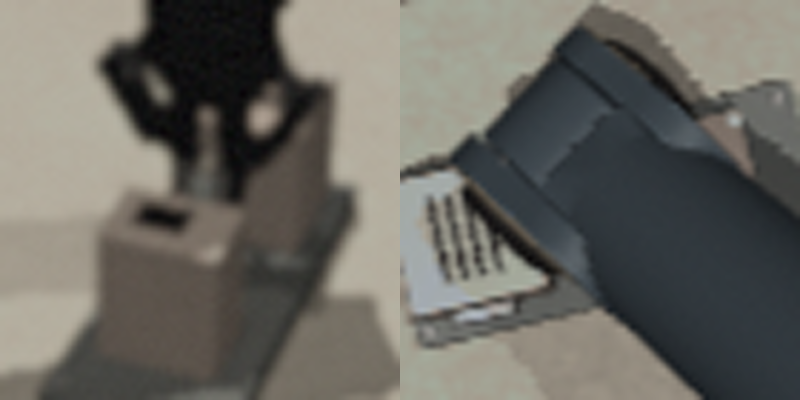

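The picture shows the cell in the gap at about (205,160), behind the sensor head and clear of it. The measured clear end is 12 mm from the centre line, so the cell is centred and upright. The slide tab front still reads -49 mm, which means home.

```bash
python3 -c "
from plant import ctrl
print(ctrl.finish_job())"
```

```text
the job is handed in; nothing more can be done
None
```

I handed the job in with the slide pushed home and the cell held upright, centred and square in the beam between lamp and sensor; the simulator returned no verdict.

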